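# Check a bored workpiece with the green plug gauge

### The arm

A 6-joint arm with a two-finger parallel gripper is mounted at the origin on the work surface. World frame = base frame: x ahead of the robot, y to its left, z up, the work surface at z = 0. Lengths are in mm, angles in rad, forces in N, time in s.
With the tool pointing down it reaches from about 350 to 775 mm from the base axis. Payload 7.3 kg.
Tool frame: the origin (TCP) lies on the centre line of the jaws, within the pads' length; the fingertips stand 22 mm ahead of it and the grasp point (between the pads) lies 3 mm ahead of it; x points along the fingers, z is the direction in which the jaws open and shut, and the axes are right-handed (so a half turn about x gives the same grasp; the last joint's range is limited). The gripper opens to 92 mm and grips with 3 to 60 N. Pads are 19 mm wide; open, the fingers measure 130 mm over their backs; the gripper's body (75 mm by 190 mm) begins 47 mm behind the grasp point.
Start: joints at [-1.383, 0.342, 1.524, -0, 1.275, -0.146], TCP at [172.031, -496.032, 248.741] pointing down, gripper open.
Joint ranges: [-2.53, 2.53], [-0.77, 2.02], [0.04, 2.7], [-1, 4.14], [0.28, 2.66], [-3.11, 3.11]. Speed limits (rad/s): [2.57, 2.57, 3.14, 3.14, 3.14, 3.14].

### API

Orientations are given as [roll, pitch, yaw] about the fixed x, y, z axes, in that order (R = Rz(yaw) Ry(pitch) Rx(roll)).
In Python, from plant import readout, imaging, bot gives the robot as it stands.
- The arm moves only by the tool arm_command, never from a script. Its argument "plan" is a list of rows, each an object of numbers: "tx", "ty", "tz": the shift along the tool's x, y, z in cm; "wx", "wy", "wz": the turn, a rotation vector about the tool's x, y, z in rad; "jaw": the opening, from -1 (shut) to 1 (fully open). In form: [{"tx": .., "ty": .., "tz": .., "wx": .., "wy": .., "wz": .., "jaw": ..}, ...]. A call has 1 to 20 rows; each row shifts and turns the commanded pose from where the row before left it, along the tool's axes as they then stand; what a row does not reach is not made up. A row lasts 1/10 s, in which the tool goes at most 50 mm and 8.59 degrees, less where a joint would pass 70% of its speed; a pose out of reach is approached as far as the arm can. A call with a gripper value outside its range is refused whole. The fingers move at their own pace and stop on an object; the grip force is fixed at half the most. Time passes only in rows, so rows that do not move let the fingers close. It gives the time, the measured TCP pose, the force and the opening at its end, in the units of the state.
- readout.get_obs(): the state, without advancing time (a new reading comes with each control period).
- imaging.capture(name): name is "scene" or "side" or "wrist"; returns the picture (400x640x3 uint8, blue, green, red); there is no depth.
- imaging.get_calibration(name): a dict with "fx", "fy", "cx", "cy" (pixels), "position" and "rotation" of the camera in the world; the wrist camera has in their place "mount" (4x4, takes a point from camera to tool coordinates, whose origin is the TCP and whose axes are the tool frame's). Camera axes: x right, y up, looking along -z (the intrinsics and any distortion apply to the point x, -y, -z); pixel columns grow to the right and rows downward; lengths in mm; the calibration is good to about 2 mm. A picture is of the moment at which its call begins: read the wrist's pose just before it. get_calibration takes no time and is no camera call.
- bot.close_job(): hands the job in, once; it reports no verdict.
The state is a dict: "time": time; "joint_positions": joint angles; "dq": joint speeds; "tau": joint torques, N m; "tool_pos": TCP position; "tcp_rot": TCP orientation; "contact_force": force on the tool from outside, world axes, zero at the start; "moment": the same for the moment, N m; "grip_width": finger opening in mm.
Only numpy, scipy, OpenCV 4.12 (cv2) and the standard library are available. Lean on these libraries where they do the work, as an engineer would, in place of code of your own. Each camera call takes 0.05 s, during which the arm holds its last target.

### The job

First push the nest, by its black handle, along its rails under the white bridge until it is fully home against the stops. Then take the green-handled gauge out of the wooden rack and thread it from above through the bridge's bushing and on through the bore of the brass workpiece in the nest, until its tip stands well out beneath the workpiece but stays clear of the base plate. Finish still gripping the gauge, holding it up there upright with the nest still home; leave the red-handled gauge in the rack and do not disturb the mouse or the steel ring.

Things in the scene. Friction and masses are not known exactly. Their poses are not given: they have to be found in the camera images.
- fixture: Fixed fixture. Origin on the table, on the bushing's axis; x along the rails, the way the nest is pushed home; z up. Base plate 235 x 130 mm, x -190 to +45, top at z 12. Two rails, 12 mm wide, at y -26 and +26, tops at z 50, free channel between. White bridge over them: plate 50 (x) x 116 (y) mm centred on the axis, z 90 to 106, on posts at y -51 and +51. Red stops at x 36.
- upper_bush (a point): Centre of the top mouth of the bridge's bushing, on top of the bridge 106 mm above the table; axes as the fixture's. Straight vertical through-hole 15 mm in diameter, 16 mm long, with a 3 mm chamfer at the mouth.
- nest (a joint): Travel of the nest along the rails, m: 0 = fully home against the stops, with its bore exactly under the bridge's bushing; grows as the nest is drawn out along the fixture's -x, up to 0.11. Starts 0.05 to 0.10 out. It slides with about 2.5 N of friction and stays where it is left.
- nest_handle (a point): Centre of the top of the nest's handle, 110 mm above the table, axes as the fixture's. A black upright block 14 (x) x 16 (y) mm, 44 mm tall, on the blue part of the nest (top 66 mm above the table), 65 mm towards the fixture's -x from the nest's bore.
- lower_bush (a point): Centre of the top mouth of the bore in the brass workpiece on the nest, 66 mm above the table; moves with the nest; axes as the fixture's. The workpiece is 60 x 60 mm, 16 mm thick (underside at 50 mm, 38 mm above the base plate). Vertical through-hole 15 mm in diameter, 3 mm chamfer at the mouth.
- rack: Fixed wooden gauge rack, 70 (x) x 170 (y) mm, top 100 mm above the table; origin on the table under its centre. Its top plate, 14 mm thick, has two 19 mm holes at y -45 and +45; the gauges hang in them by their collars, tips 10 mm above the table. Which gauge is in which hole changes.
- go_gauge: Loose plug gauge with GREEN handle, 0.14 to 0.28 kg. Origin on its axis at the collar's underside, z up to the handle. Below: steel shaft 12 mm in diameter, 90 mm long, the last 12 mm tapering to 5 mm. Above: collar 30 mm in diameter, 6 mm thick, then a square handle 20 x 20 mm, faces along the gauge's x and y, from 6 to 46 mm.
- go_gauge_grip (a point): Point on the axis of the green gauge's handle, 30 mm above the collar's underside: a good place to grip; axes as the gauge's.
- go_gauge_tip (a point): Lower end of the green gauge's shaft, on its axis, 90 mm below the collar's underside; axes as the gauge's.
- nogo_gauge: Loose plug gauge with the RED handle, the same but with a 16 mm shaft, which does not fit the bores. Origin on its axis at the underside of the collar. Stays in the rack.
- mouse: Grey computer mouse, 100 x 58 x 32 mm, loose, on the table in front of the rack. Origin under its centre. Leave alone.
- ring_gauge: Loose steel ring, 60 mm outside, 22 mm high, on the table beyond the rack. Origin under its centre. Leave alone.
There are look-alikes about, which are no part of the job. What is shaped like the nogo_gauge but purple is not meant.

How it is judged (in metres and radians):
On the way, in this order (a step that is already met when the one before it is completed fails the run):
1. the nest is pushed fully home (within 4 mm), the green gauge not yet in the bridge (value of joint nest below 0.004 m and (horizontal distance between go_gauge_tip and upper_bush above 0.03 m or z of go_gauge_tip in the frame of upper_bush above -0.005 m)), for 0.2 s.
2. the green gauge's tip has come down through the bridge's bushing (horizontal distance between go_gauge_tip and upper_bush below 0.008 m and z of go_gauge_tip in the frame of upper_bush below -0.018 m and value of joint nest below 0.005 m).
At the end, for the whole second after the job is handed in: Nest home within 5 mm; green gauge through both bores (tip within 6 mm of the axes, upright within 4 degrees), tip 6 to 34 mm beneath the workpiece, gripped by the fingers (over 1.5 N) and still; red gauge within 20 mm, mouse and ring within 30 mm of their starts (value of joint nest below 0.005 m and horizontal distance between go_gauge_tip and lower_bush below 0.006 m and horizontal distance between go_gauge_tip and upper_bush below 0.006 m and z of go_gauge_tip in the frame of lower_bush between -0.05 and -0.022 m and angle between go_gauge's own z axis and vertical below 0.07 rad and contact force between the fingers and go_gauge above 1.5 N and linear speed of go_gauge below 0.02 m/s and distance of nogo_gauge from where it was at the start of the episode below 0.02 m and angle between nogo_gauge's own z axis and vertical below 0.15 rad and distance of each of mouse, ring_gauge from where it was at the start of the episode below 0.03 m); the arm keeps its last pose, push and grip.
It fails at once if the red gauge is taken up or knocked (moved over 20 mm) (distance of nogo_gauge from where it was at the start of the episode above 0.02 m).
It fails at once if the mouse is pushed away (over 30 mm) (distance of mouse from where it was at the start of the episode above 0.03 m).
It fails at once if the ring is pushed away (over 30 mm) (distance of ring_gauge from where it was at the start of the episode above 0.03 m).
It also fails if it takes over 61 s, if anything falls off the work surface, if the arm or the gripper's body presses on something with over 40 N, if the wrist force passes 120 N, or if a joint passes its speed limit or range.

## Working session

There is one attempt and no reset: what is moved stays moved. The work goes in short steps, Python scripts to look and compute and a tool call to move; the robot and the scene stay as the last step left them, time stands still between calls to the robot, and variables do not carry over. Pictures are saved under pics/ and viewed, and the job is handed in when it is done.

Besides the shell and the picture viewer there is one more tool, called after "Call:" in YAML: its name, and indented under it one key for each argument. arm_command: Moves the arm, as the interface text tells. Its arguments: {"type":"object","properties":{"plan":{"type":"array"}},"required":["plan"]}

```bash
ls; mkdir -p pics; python3 - <<'E'
from plant import readout, imaging, bot
import cv2
print(readout.get_obs())
for n in ["scene","side","wrist"]:
    cv2.imwrite(f"pics/{n}0.png",imaging.capture(n)); print(n,imaging.get_calibration(n))
E
```

```text
pics
{'time': 0.0, 'joint_positions': array([-1.38300310e+00,  3.42748411e-01,  1.52496116e+00, -1.01070781e-05,
        1.27537636e+00, -1.46022212e-01]), 'dq': array([-0.00191979, -0.00176257,  0.00065838,  0.00129612,  0.00050669,
        0.00154824]), 'tau': array([ 1.15407292e-03, -4.31245351e+01, -2.44221497e+01,  7.18621491e-02,
        5.59580291e-02, -1.23107361e-04]), 'tool_pos': array([ 171.95907296, -495.67718812,  248.05108678]), 'tcp_rot': array([3.00204258, 1.56930302, 1.76506464]), 'contact_force': array([-0.48002787,  0.18769306,  0.502719  ]), 'moment': array([ 0.04469244, -0.06340962,  0.01890472]), 'grip_width': 92.22527569013602}
scene {'fx': 485.1119926417081, 'fy': 485.1119926417081, 'cx': 326.9071098464546, 'cy': 194.58115422470834, 'position': array([1085.96909915,  650.98812951,  865.65749886]), 'rotation': array([ 0.80249788, -0.00546733,  2.5050038 ])}
side {'fx': 369.8549017522655, 'fy': 369.8549017522655, 'cx': 321.5683102738099, 'cy': 200.91412821612482, 'position': array([590.01561257, 543.71809511, 628.23737177]), 'rotation': array([ 0.80921394,  0.00493863, -3.12568568])}
wrist {'fx': 283.1988955949503, 'fy': 283.1988955949503, 'cx': 318.18323441186607, 'cy': 198.88065250848123, 'mount': array([[-3.75641417e-04,  2.69984950e-01, -9.62864469e-01,
        -1.36421738e+02],
       [ 4.50353147e-06,  9.62864538e-01,  2.69984967e-01,
         7.32266511e+01],
       [ 9.99999929e-01,  9.70812452e-05, -3.62907685e-04,
         3.67911136e-01],
       [ 0.00000000e+00,  0.00000000e+00,  0.00000000e+00,
         1.00000000e+00]])}
```

View pics/scene0.png

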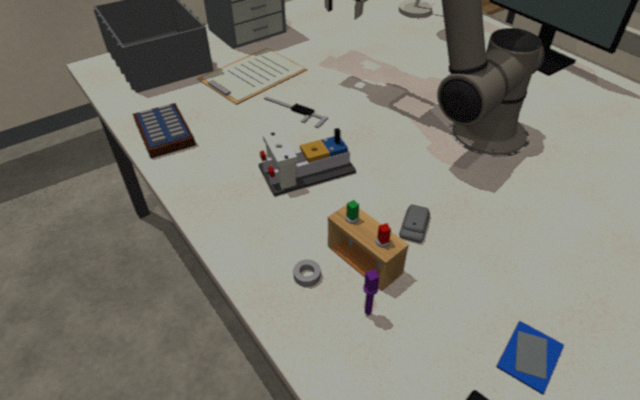

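View pics/side0.png

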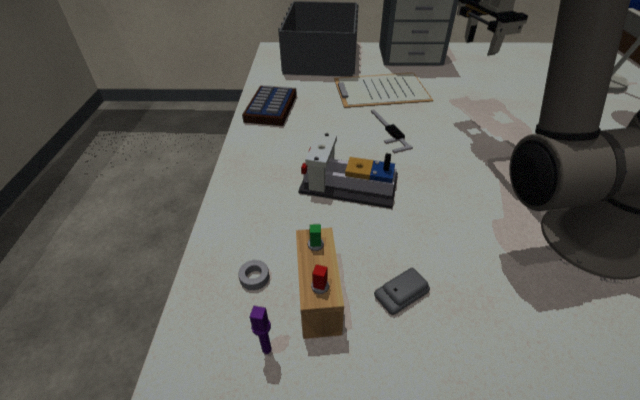

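View pics/wrist0.png

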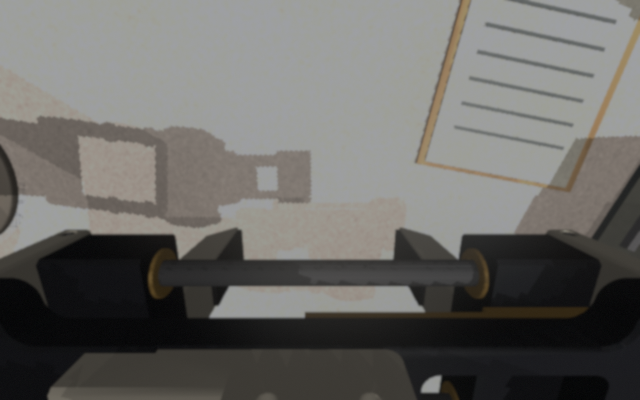

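The scene view shows the fixture near (305,160) with the black handle near (337,135), and the rack with the green gauge near (352,212) and the red near (384,233). The side view shows the same, with green near (315,236) and red near (320,277). I'll crop these areas larger.

```bash
cat > h.py <<'E'
import numpy as np, cv2
from scipy.spatial.transform import Rotation as R
from plant import readout, imaging, bot
def ray(n,u,v,cal=None,pose=None):
    c=imaging.get_calibration(n)
    d=np.array([(u-c['cx'])/c['fx'],-(v-c['cy'])/c['fy'],-1.])
    if 'mount' in c:
        M=c['mount']; o=pose; Rt=R.from_euler('xyz',o['tcp_rot']).as_matrix()
        return Rt@M[:3,3]+o['tool_pos'], Rt@(M[:3,:3]@d)
    return c['position'],R.from_euler('xyz',c['rotation']).as_matrix()@d
def onz(n,u,v,z,pose=None):
    p,d=ray(n,u,v,pose=pose); return p+d*(z-p[2])/d[2]
def proj(n,P,pose=None):
    c=imaging.get_calibration(n)
    if 'mount' in c:
        M=c['mount'];Rt=R.from_euler('xyz',pose['tcp_rot']).as_matrix()
        p=Rt@M[:3,3]+pose['tool_pos'];Rc=Rt@M[:3,:3]
    else: p=c['position'];Rc=R.from_euler('xyz',c['rotation']).as_matrix()
    q=Rc.T@(np.asarray(P,float)-p); return c['cx']+c['fx']*q[0]/-q[2], c['cy']-c['fy']*q[1]/-q[2]
def tri(a,b):
    A=np.zeros((3,3));B=np.zeros(3)
    for p,d in(a,b):
        d=d/np.linalg.norm(d);P=np.eye(3)-np.outer(d,d);A+=P;B+=P@p
    x=np.linalg.solve(A,B); return x,[np.linalg.norm(np.cross(x-p,d/np.linalg.norm(d))) for p,d in(a,b)]
def crop(src,x,y,w,h,k,out):
    im=cv2.imread(src) if isinstance(src,str) else src
    cv2.imwrite(out,cv2.resize(im[y:y+h,x:x+w],None,fx=k,fy=k,interpolation=cv2.INTER_CUBIC))
E
python3 - <<'E'
from h import *
crop('pics/scene0.png',250,115,130,90,6,'pics/sc_fix.png')
crop('pics/side0.png',290,125,130,90,6,'pics/si_fix.png')
for n in('scene','side'):
    hsv=cv2.cvtColor(cv2.imread(f'pics/{n}0.png'),cv2.COLOR_BGR2HSV)
    for c,lo,hi in(('g',(50,100,40),(75,255,255)),('r',(0,200,80),(5,255,255)),('br',(17,150,90),(26,255,255)),('bl',(105,150,60),(115,255,255))):
        m=cv2.inRange(hsv,lo,hi); k,l,s,ce=cv2.connectedComponentsWithStats(m)
        print(n,c,[(s[i].tolist(),ce[i].round(1).tolist()) for i in range(1,k) if s[i][4]>25])
E
```

```text
scene g [([347, 201, 11, 19, 170], [352.3, 209.9])]
scene r [([379, 225, 11, 8, 63], [384.0, 228.4])]
scene br [([301, 141, 28, 18, 319], [314.0, 149.4])]
scene bl [([325, 138, 22, 15, 161], [335.0, 145.0]), ([498, 322, 65, 71, 1392], [529.7, 358.4])]
side g [([310, 225, 11, 22, 213], [315.0, 234.8])]
side r [([313, 265, 14, 12, 110], [319.6, 270.5])]
side br [([346, 158, 27, 17, 323], [359.1, 165.9])]
side bl [([371, 162, 23, 17, 215], [382.2, 170.5])]
```

```bash
python3 - <<'E'
from h import *
crop('pics/scene0.png',320,190,100,100,6,'pics/sc_rack.png')
crop('pics/side0.png',285,215,75,75,8,'pics/si_rack.png')
E
```

```text
(no output)
```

View pics/sc_fix.png

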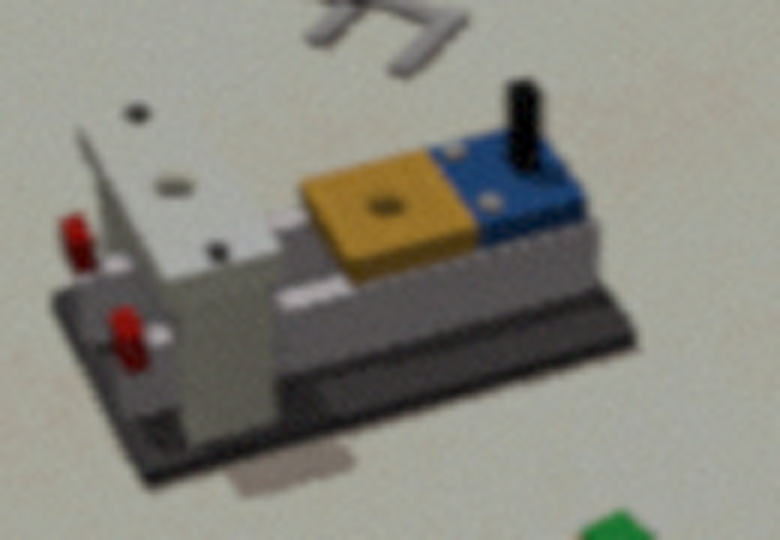

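View pics/si_fix.png

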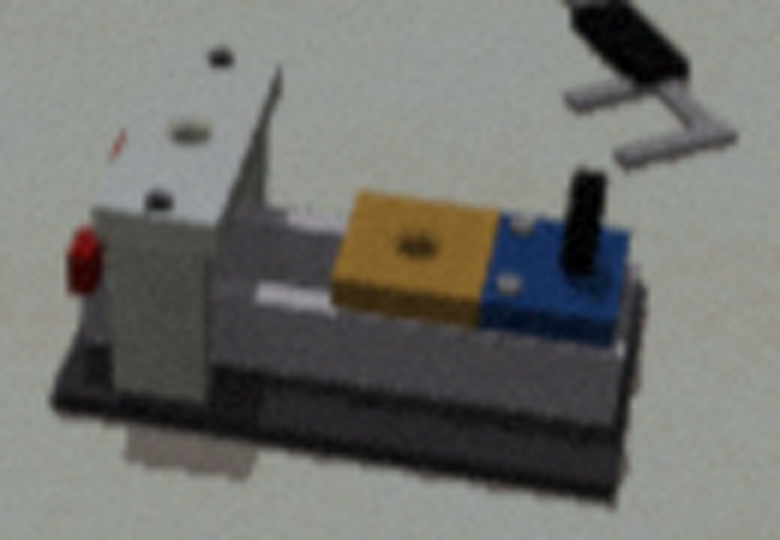

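View pics/sc_rack.png

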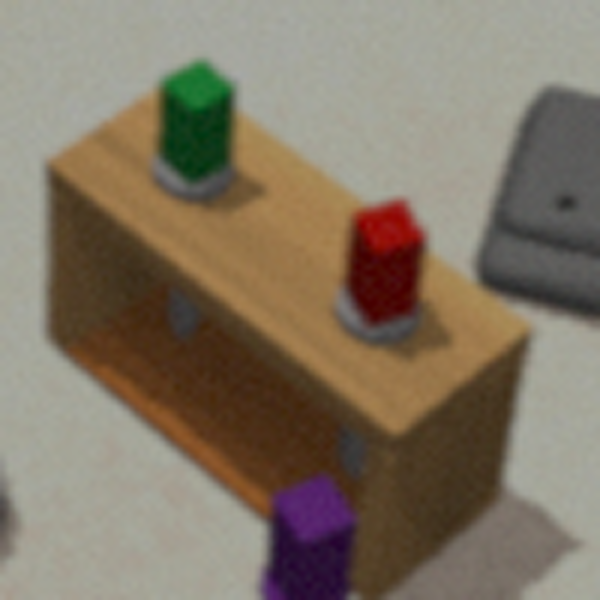

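View pics/si_rack.png

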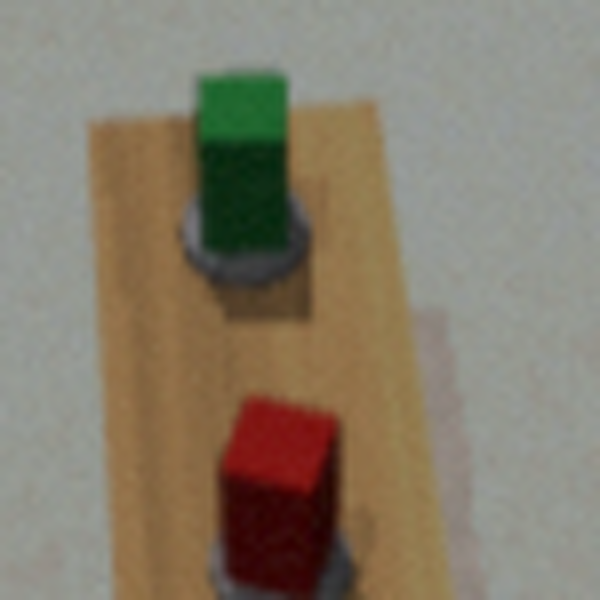

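```bash
python3 - <<'E'
from h import *
def S(x,y,o,k):return (o[0]+(x+.5)/k-.5,o[1]+(y+.5)/k-.5)
F={'bush':((174,186),(188,132),106),'screw1':((137,113),(220,58),106),'screw2':((218,252),(158,201),106),'bore':((387,206),(418,245),66),'handle':((524,87),(590,179),110)}
for n,(a,b,z) in F.items():
    a=S(*a,(250,115),6);b=S(*b,(290,125),6)
    x,e=tri(ray('scene',*a),ray('side',*b)); print(n,x.round(1),np.round(e,1),onz('scene',*a,z).round(1),onz('side',*b,z).round(1))
# base plate corners z=12 side & scene
G={'green':((199,84),(243,106),146),'red':((389,225),(280,443),146),'corn':((50,163),(92,122),100)}
for n,(a,b,z) in G.items():
    a=S(*a,(320,190),6);b=S(*b,(285,215),8)
    x,e=tri(ray('scene',*a),ray('side',*b)); print(n,x.round(1),np.round(e,1),onz('scene',*a,z).round(1),onz('side',*b,z).round(1))
print([onz('scene',*S(*p,(320,190),6),100).round(1) for p in((395,435),(528,330))])
print([onz('side',*S(*p,(285,215),8),100).round(1) for p in((92,122),(375,103))])
# green top edge in side
print([onz('side',*S(*p,(285,215),8),146).round(1) for p in((198,77),(286,77),(286,140),(200,140))])
print([onz('side',*S(*p,(290,125),6),66).round(1) for p in((362,190),(500,212),(478,311),(335,294))],'brass top')
E
```

```text
bush [ 606.1 -196.4  103.8] [0.7 0.7] [ 608.1 -192.9  106. ] [ 605.9 -194.3  106. ]
screw1 [ 593.6 -245.5  106.6] [0.7 0.7] [ 593.8 -245.1  106. ] [ 593.4 -247.7  106. ]
screw2 [ 616.9 -145.7  107.1] [0.8 0.8] [ 616.8 -145.7  106. ] [ 616.8 -148.3  106. ]
bore [ 511.8 -175.5   62.6] [1. 1.] [ 515.1 -170.5   66. ] [ 512.  -172.7   66. ]
handle [ 448.5 -160.4  108.1] [0.6 0.6] [ 450.7 -157.5  110. ] [ 448.8 -158.7  110. ]
green [611.2 106.3 144.6] [0.7 0.7] [612.5 108.3 146. ] [611.  106.6 146. ]
red [601.2 195.4 144. ] [0.6 0.6] [602.9 197.4 146. ] [601.1 196.1 146. ]
corn [649.3  70.4  98.1] [1.2 1.2] [651.   73.3 100. ] [649.   70.5 100. ]
[array([632.5, 240.1, 100. ]), array([565.6, 233. , 100. ])]
[array([649. ,  70.5, 100. ]), array([581.3,  63.6, 100. ])]
[array([621.2,  98.1, 146. ]), array([601.7,  97.8, 146. ]), array([601.4, 116.4, 146. ]), array([620. , 116.6, 146. ])]
[array([ 533.3, -209.8,   66. ]), array([ 476.7, -195.1,   66. ]), array([ 490.7, -131. ,   66. ]), array([ 546.8, -141. ,   66. ])] brass top
```

```bash
cat >> h.py <<'E'
def go(P,zdir,o=None):
    """needed shift in tool axes (cm) and turn (rotvec tool axes) to reach TCP P, tool x down, tool z along yaw zdir (mod pi)"""
    o=o or readout.get_obs(); Rt=R.from_euler('xyz',o['tcp_rot']).as_matrix()
    best=None
    for s in(0,np.pi):
        z=np.array([np.cos(zdir+s),np.sin(zdir+s),0]);x=np.array([0,0,-1.]);y=np.cross(z,x)
        T=np.column_stack([x,y,z]);rv=R.from_matrix(Rt.T@T).as_rotvec()
        if best is None or np.linalg.norm(rv)<np.linalg.norm(best[0]):best=(rv,T)
    d=np.asarray(P)-o['tool_pos']
    print('pos',o['tool_pos'].round(1),'t',round(o['time'],2),'F',o['contact_force'].round(1),'w',round(o['grip_width'],1),'q6',o['joint_positions'][5].round(2))
    print('turn',best[0].round(3),'shift now-axes',(Rt.T@d/10).round(2),'shift target-axes',(best[1].T@d/10).round(2))
E
python3 - <<'E'
from h import *
o=readout.get_obs();print(R.from_euler('xyz',o['tcp_rot']).as_matrix().round(3))
f=-0.229; c,s=np.cos(f),np.sin(f)
X=np.array([c,s,0])
B=np.array([606,-194.5,0])
print('start push',(B+X*(-65-95-40)))
P=B+X*(-205);P[2]=200
go(P,f+np.pi/2)
E
```

```text
[[-0.     0.945  0.328]
 [ 0.001  0.328 -0.945]
 [-1.     0.    -0.001]]
start push [ 411.22122287 -149.09925134    0.        ]
pos [ 172.  -495.7  248.2] t 0.15 F [ 1.1  1.1 -1.2] w 91.8 q6 -0.15
turn [ 0.563 -0.001  0.   ] shift now-axes [  4.86  33.54 -25.17] shift target-axes [  4.82  14.93 -39.19]
```

Call:
arm_command:
  plan:
    - {"wx":0.1408,"jaw":-1}
    - {"wx":0.1408,"jaw":-1}
    - {"wx":0.1408,"jaw":-1}
    - {"wx":0.1408,"jaw":-1}
    - {"ty":1.66,"tz":-4.35,"jaw":-1}
    - {"ty":1.66,"tz":-4.35,"jaw":-1}
    - {"ty":1.66,"tz":-4.35,"jaw":-1}
    - {"ty":1.66,"tz":-4.35,"jaw":-1}
    - {"ty":1.66,"tz":-4.35,"jaw":-1}
    - {"ty":1.66,"tz":-4.35,"jaw":-1}
    - {"ty":1.66,"tz":-4.35,"jaw":-1}
    - {"ty":1.66,"tz":-4.35,"jaw":-1}
    - {"ty":1.66,"tz":-4.35,"jaw":-1}
    - {"jaw":-1}
    - {"jaw":-1}

```text
invalid input at $.plan[0]: expected keys tx, ty, tz, wx, wy, wz, jaw
```

```bash
python3 - <<'E'
from h import *
f=-0.229; c,s=np.cos(f),np.sin(f)
X=np.array([c,s,0])
B=np.array([606,-194.5,0])
P=B+X*(-205);P[2]=112
o=readout.get_obs();im=imaging.capture('wrist');cv2.imwrite('pics/w1.png',im)
go(P,f+np.pi/2,o)
for p in ((448.7,-159,110),(513,-172.5,66)): print(proj('wrist',p,o))
E
```

```text
pos [ 172.  -495.7  248.2] t 0.15 F [ 1.1  1.1 -1.2] w 91.8 q6 -0.15
turn [ 0.563 -0.001  0.   ] shift now-axes [ 13.66  33.54 -25.16] shift target-axes [ 13.62  14.93 -39.19]
(np.float64(-32.27561172248551), np.float64(-357.52565312464765))
(np.float64(58.15681045454676), np.float64(-374.65049775060675))
```

View pics/w1.png

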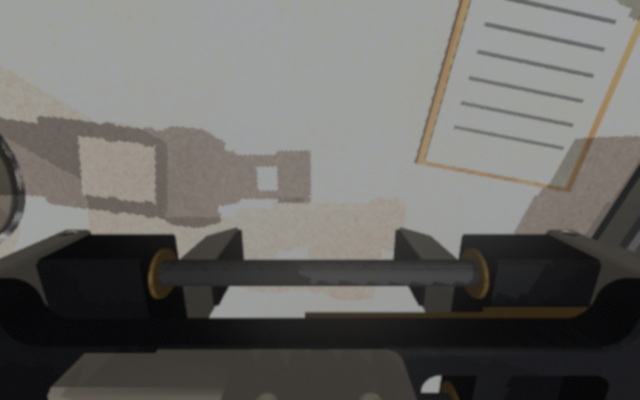

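The call was refused because every row needs all seven keys, so the arm hasn't moved and the picture is unchanged. I'll send it again with full rows.

Call:
arm_command:
  plan:
    - {"tx":0,"ty":0,"tz":0,"wx":0.1408,"wy":0,"wz":0,"jaw":-1}
    - {"tx":0,"ty":0,"tz":0,"wx":0.1408,"wy":0,"wz":0,"jaw":-1}
    - {"tx":0,"ty":0,"tz":0,"wx":0.1408,"wy":0,"wz":0,"jaw":-1}
    - {"tx":0,"ty":0,"tz":0,"wx":0.1408,"wy":0,"wz":0,"jaw":-1}
    - {"tx":0,"ty":1.66,"tz":-4.35,"wx":0,"wy":0,"wz":0,"jaw":-1}
    - {"tx":0,"ty":1.66,"tz":-4.35,"wx":0,"wy":0,"wz":0,"jaw":-1}
    - {"tx":0,"ty":1.66,"tz":-4.35,"wx":0,"wy":0,"wz":0,"jaw":-1}
    - {"tx":0,"ty":1.66,"tz":-4.35,"wx":0,"wy":0,"wz":0,"jaw":-1}
    - {"tx":0,"ty":1.66,"tz":-4.35,"wx":0,"wy":0,"wz":0,"jaw":-1}
    - {"tx":0,"ty":1.66,"tz":-4.35,"wx":0,"wy":0,"wz":0,"jaw":-1}
    - {"tx":0,"ty":1.66,"tz":-4.35,"wx":0,"wy":0,"wz":0,"jaw":-1}
    - {"tx":0,"ty":1.66,"tz":-4.35,"wx":0,"wy":0,"wz":0,"jaw":-1}
    - {"tx":0,"ty":1.66,"tz":-4.35,"wx":0,"wy":0,"wz":0,"jaw":-1}
    - {"tx":0,"ty":0,"tz":0,"wx":0,"wy":0,"wz":0,"jaw":-1}
    - {"tx":0,"ty":0,"tz":0,"wx":0,"wy":0,"wz":0,"jaw":-1}

```text
time: 1.7
tool_pos: [406.8, -147.8, 248.6]
tcp_rot: [-0.947, 1.57, -2.744]
contact_force: [-0.9, 0.2, -0.4]
grip_width: 0.5
```

```bash
python3 - <<'E'
from h import *
f=-0.229; c,s=np.cos(f),np.sin(f)
X=np.array([c,s,0])
B=np.array([606,-194.5,0])
P=B+X*(-205);P[2]=112
o=readout.get_obs();im=imaging.capture('wrist');cv2.imwrite('pics/w2.png',im)
go(P,f+np.pi/2,o)
for p in ((448.7,-159,110),(513,-172.5,66)): print(proj('wrist',p,o))
E
```

```text
pos [ 406.8 -147.8  248.6] t 1.7 F [-0.9  0.2 -0.4] w 0.5 q6 1.27
turn [0.003 0.    0.   ] shift now-axes [13.66 -0.03  0.02] shift target-axes [13.66 -0.04  0.02]
(np.float64(319.5929826408658), np.float64(151.8011828345408))
(np.float64(318.2517332754772), np.float64(84.16534353068063))
```

View pics/w2.png

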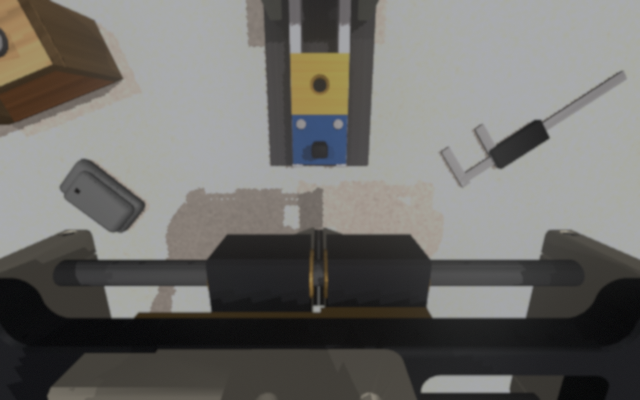

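The wrist view shows the brass bore at (320,84) against a predicted (318,84). The handle is straight ahead near (320,150), so the tool is lined up with the rails. I'll go down behind the handle and push most of the way.

Call:
arm_command:
  plan:
    - {"tx":3.65,"ty":0,"tz":0,"wx":0,"wy":0,"wz":0,"jaw":-1}
    - {"tx":3.65,"ty":0,"tz":0,"wx":0,"wy":0,"wz":0,"jaw":-1}
    - {"tx":3.65,"ty":0,"tz":0,"wx":0,"wy":0,"wz":0,"jaw":-1}
    - {"tx":3.65,"ty":0,"tz":0,"wx":0,"wy":0,"wz":0,"jaw":-1}
    - {"tx":0,"ty":0,"tz":0.1,"wx":0,"wy":0,"wz":0,"jaw":-1}
    - {"tx":0,"ty":1,"tz":0,"wx":0,"wy":0,"wz":0,"jaw":-1}
    - {"tx":0,"ty":1,"tz":0,"wx":0,"wy":0,"wz":0,"jaw":-1}
    - {"tx":0,"ty":1,"tz":0,"wx":0,"wy":0,"wz":0,"jaw":-1}
    - {"tx":0,"ty":1,"tz":0,"wx":0,"wy":0,"wz":0,"jaw":-1}
    - {"tx":0,"ty":1,"tz":0,"wx":0,"wy":0,"wz":0,"jaw":-1}
    - {"tx":0,"ty":1,"tz":0,"wx":0,"wy":0,"wz":0,"jaw":-1}
    - {"tx":0,"ty":1,"tz":0,"wx":0,"wy":0,"wz":0,"jaw":-1}
    - {"tx":0,"ty":1,"tz":0,"wx":0,"wy":0,"wz":0,"jaw":-1}
    - {"tx":0,"ty":1,"tz":0,"wx":0,"wy":0,"wz":0,"jaw":-1}
    - {"tx":0,"ty":1,"tz":0,"wx":0,"wy":0,"wz":0,"jaw":-1}
    - {"tx":0,"ty":1,"tz":0,"wx":0,"wy":0,"wz":0,"jaw":-1}
    - {"tx":0,"ty":0,"tz":0,"wx":0,"wy":0,"wz":0,"jaw":-1}
    - {"tx":0,"ty":0,"tz":0,"wx":0,"wy":0,"wz":0,"jaw":-1}

```text
time: 3.55
tool_pos: [513.9, -175.0, 102.6]
tcp_rot: [1.238, 1.57, -0.562]
contact_force: [-0.3, 0.6, -0.2]
grip_width: 0.4
```

```bash
python3 - <<'E'
from h import *
f=-0.229; c,s=np.cos(f),np.sin(f)
X=np.array([c,s,0])
B=np.array([606,-194.5,0])
P=B+X*(-81.5);P[2]=102
o=readout.get_obs();im=imaging.capture('side')
go(P,f+np.pi/2,o)
crop(im,280,100,130,100,6,'pics/s3.png')
E
```

```text
pos [ 513.9 -175.   102.6] t 3.55 F [-0.3  0.6 -0.2] w 0.4 q6 1.33
turn [-0.     0.    -0.001] shift now-axes [ 0.06  1.26 -0.19] shift target-axes [ 0.06  1.26 -0.19]
```

View pics/s3.png

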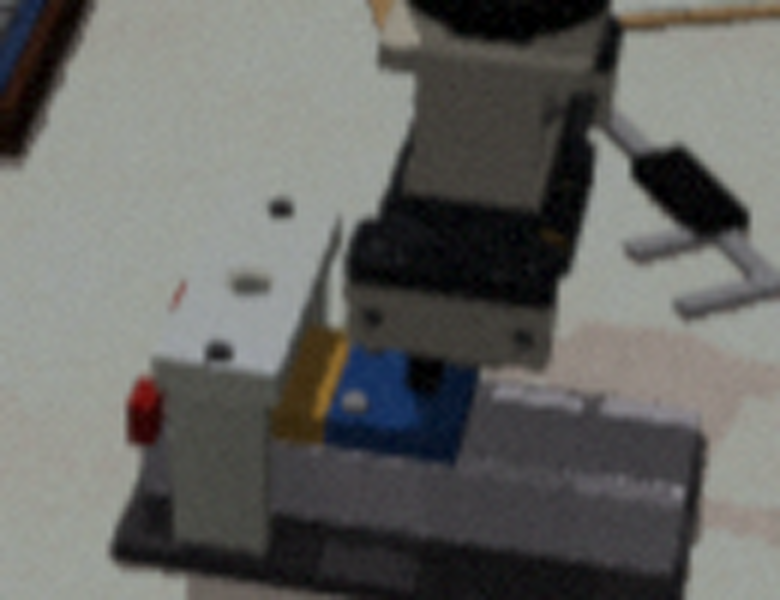

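The side view shows the blue block partly under the bridge, with about 13 mm of push left. Next I'll creep forward and watch the force.

Call:
arm_command:
  plan:
    - {"tx":0,"ty":0.5,"tz":0,"wx":0,"wy":0,"wz":0,"jaw":-1}
    - {"tx":0,"ty":0.4,"tz":0,"wx":0,"wy":0,"wz":0,"jaw":-1}
    - {"tx":0,"ty":0.2,"tz":0,"wx":0,"wy":0,"wz":0,"jaw":-1}
    - {"tx":0,"ty":0,"tz":0,"wx":0,"wy":0,"wz":0,"jaw":-1}

```text
time: 4.0
tool_pos: [523.9, -177.2, 102.6]
tcp_rot: [-1.622, 1.57, 2.861]
contact_force: [-4.4, 0.9, 0.4]
grip_width: 0.4
```

Call:
arm_command:
  plan:
    - {"tx":0,"ty":0.15,"tz":0,"wx":0,"wy":0,"wz":0,"jaw":-1}
    - {"tx":0,"ty":0,"tz":0,"wx":0,"wy":0,"wz":0,"jaw":-1}

```text
time: 4.2
tool_pos: [523.9, -177.2, 102.6]
tcp_rot: [-1.608, 1.567, 2.875]
contact_force: [-9.6, 0.7, 4.5]
grip_width: -0.1
```

Call:
arm_command:
  plan:
    - {"tx":0,"ty":0.1,"tz":0,"wx":0,"wy":0,"wz":0,"jaw":-1}
    - {"tx":0,"ty":0,"tz":0,"wx":0,"wy":0,"wz":0,"jaw":-1}

```text
time: 4.4
tool_pos: [524.0, -177.2, 102.6]
tcp_rot: [-1.614, 1.565, 2.87]
contact_force: [-12.2, 1.7, 6.9]
grip_width: 0.4
```

The position has stopped at x ≈ 524 while the push force has risen to 12 N, so the nest is against the stops. I'll back off, rise, and look down at the bridge.

Call:
arm_command:
  plan:
    - {"tx":0,"ty":0,"tz":0,"wx":0,"wy":0,"wz":0,"jaw":-1}
    - {"tx":0,"ty":-0.6,"tz":0,"wx":0,"wy":0,"wz":0,"jaw":-1}
    - {"tx":0,"ty":-0.6,"tz":0,"wx":0,"wy":0,"wz":0,"jaw":-1}
    - {"tx":-3,"ty":0,"tz":0,"wx":0,"wy":0,"wz":0,"jaw":-0.2}
    - {"tx":-4,"ty":0,"tz":0,"wx":0,"wy":0,"wz":0,"jaw":-0.2}
    - {"tx":-4,"ty":0,"tz":0,"wx":0,"wy":0,"wz":0,"jaw":-0.2}
    - {"tx":-4,"ty":0,"tz":0,"wx":0,"wy":0,"wz":0,"jaw":-0.2}
    - {"tx":0,"ty":0,"tz":0,"wx":0,"wy":0,"wz":0,"jaw":-0.2}
    - {"tx":0,"ty":0,"tz":0,"wx":0,"wy":0,"wz":0,"jaw":-0.2}

```text
time: 5.3
tool_pos: [515.3, -175.2, 253.6]
tcp_rot: [1.35, 1.568, -0.45]
contact_force: [-0.3, 0.6, -0.6]
grip_width: 36.5
```

```bash
python3 - <<'E'
from h import *
o=readout.get_obs();im=imaging.capture('wrist');cv2.imwrite('pics/w4.png',im)
go((606,-194.5,250),-.229+np.pi/2,o)
print(proj('wrist',(606,-194.5,106),o))
u,v=map(int,proj('wrist',(606,-194.5,106),o))
crop(im,u-50,max(v-50,0),100,100,6,'pics/w4c.png');print(u-50,max(v-50,0))
import json;json.dump({k:np.asarray(x).tolist() for k,x in o.items()},open('o4.json','w'))
crop(imaging.capture('side'),290,125,130,90,6,'pics/s4.png')
E
```

```text
pos [ 515.3 -175.2  253.6] t 5.3 F [-0.3  0.6 -0.6] w 36.5 q6 1.33
turn [-0.     0.001 -0.003] shift now-axes [ 0.39  9.27 -0.19] shift target-axes [ 0.36  9.27 -0.18]
(np.float64(315.9877424638944), np.float64(98.84714005454305))
265 48
```

View pics/w4.png

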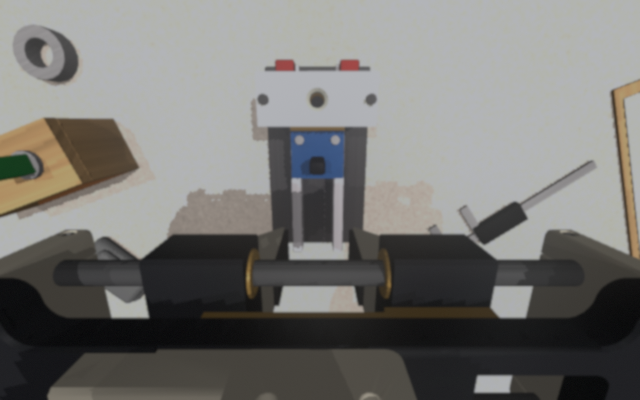

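View pics/w4c.png

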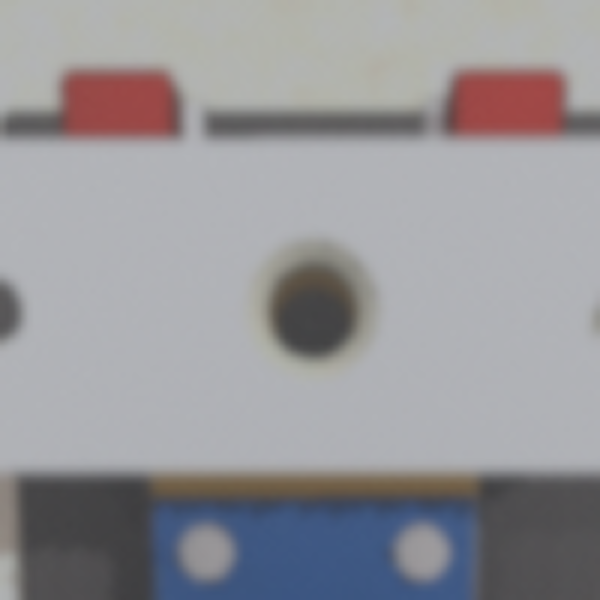

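View pics/s4.png

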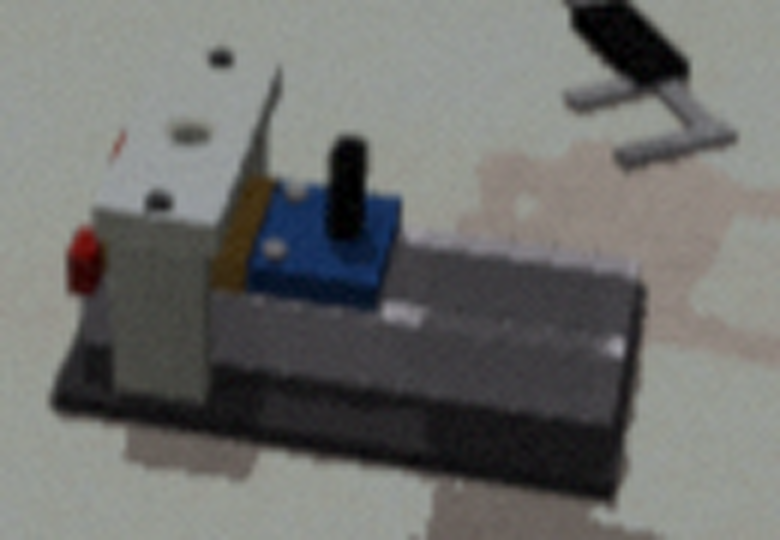

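The wrist view shows the nest home under the bridge, with the brass bore visible beneath the bushing. The bushing mouth is at about (317.5,98.7), against a predicted (316.0,98.9). I'll move over to look at the green gauge.

```bash
python3 - <<'E'
from h import *
import json
o4={k:np.array(v) for k,v in json.load(open('o4.json')).items()}
print('bush wrist',onz('wrist',317.1,98.4,106,o4))
# screws
for p in((263.5,99),(371,99)):print(onz('wrist',*p,106,o4))
go((535,108,253),-np.pi/2)
E
```

```text
bush wrist [ 606.14974757 -195.61887876  106.        ]
[ 617.18539222 -145.97399682  106.        ]
[ 593.99783598 -245.31293102  106.        ]
pos [ 514.4 -174.8  251.6] t 5.4 F [ 0.7  0.  -0.1] w 36.9 q6 1.33
turn [-0.229 -0.001  0.001] shift now-axes [ -0.13  -4.43 -28.01] shift target-axes [ -0.14   2.06 -28.28]
```

Call:
arm_command:
  plan:
    - {"tx":0,"ty":0,"tz":0,"wx":-0.1145,"wy":0,"wz":0,"jaw":-0.2}
    - {"tx":0,"ty":0,"tz":0,"wx":-0.1145,"wy":0,"wz":0,"jaw":-0.2}
    - {"tx":0,"ty":0.35,"tz":-4.71,"wx":0,"wy":0,"wz":0,"jaw":-0.2}
    - {"tx":0,"ty":0.35,"tz":-4.71,"wx":0,"wy":0,"wz":0,"jaw":-0.2}
    - {"tx":0,"ty":0.35,"tz":-4.71,"wx":0,"wy":0,"wz":0,"jaw":-0.2}
    - {"tx":0,"ty":0.35,"tz":-4.71,"wx":0,"wy":0,"wz":0,"jaw":-0.2}
    - {"tx":0,"ty":0.35,"tz":-4.71,"wx":0,"wy":0,"wz":0,"jaw":-0.2}
    - {"tx":0,"ty":0.35,"tz":-4.71,"wx":0,"wy":0,"wz":0,"jaw":-0.2}
    - {"tx":0,"ty":0,"tz":0,"wx":0,"wy":0,"wz":0,"jaw":-0.2}
    - {"tx":0,"ty":0,"tz":0,"wx":0,"wy":0,"wz":0,"jaw":-0.2}

```text
time: 6.4
tool_pos: [535.4, 108.3, 251.1]
tcp_rot: [-1.33, 1.568, -2.898]
contact_force: [0.1, -0.0, -0.2]
grip_width: 36.6
```

```bash
python3 - <<'E'
from h import *
o=readout.get_obs();im=imaging.capture('wrist');cv2.imwrite('pics/w5.png',im)
go((611.3,106.8,250),-np.pi/2,o)
u,v=map(int,proj('wrist',(611.3,106.8,146),o));print(proj('wrist',(611.3,106.8,146),o),u-50,max(v-50,0))
crop(im,u-50,max(v-50,0),100,100,6,'pics/w5c.png')
hsv=cv2.cvtColor(im,cv2.COLOR_BGR2HSV)
m=cv2.inRange(hsv,(50,100,40),(75,255,255));print(cv2.boundingRect(m),m.sum()/255)
import json;json.dump({k:np.asarray(x).tolist() for k,x in o.items()},open('o5.json','w'))
E
```

```text
pos [535.4 108.3 251.1] t 6.4 F [ 0.1 -0.  -0.2] w 36.6 q6 1.63
turn [0.002 0.001 0.003] shift now-axes [0.09 7.59 0.17] shift target-axes [0.11 7.59 0.15]
(np.float64(319.85241132445947), np.float64(115.85039973124832)) 269 65
(310, 105, 21, 22) 459.0
```

View pics/w5.png

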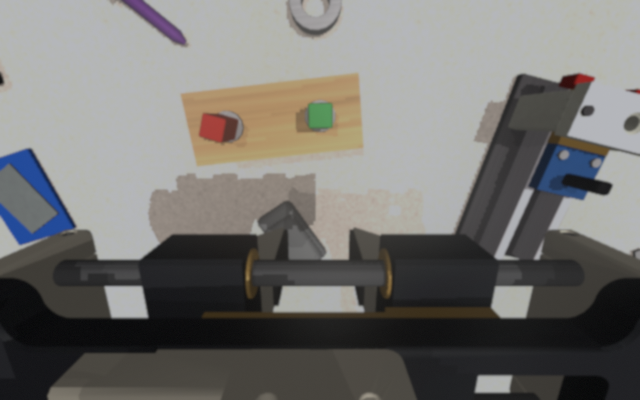

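View pics/w5c.png

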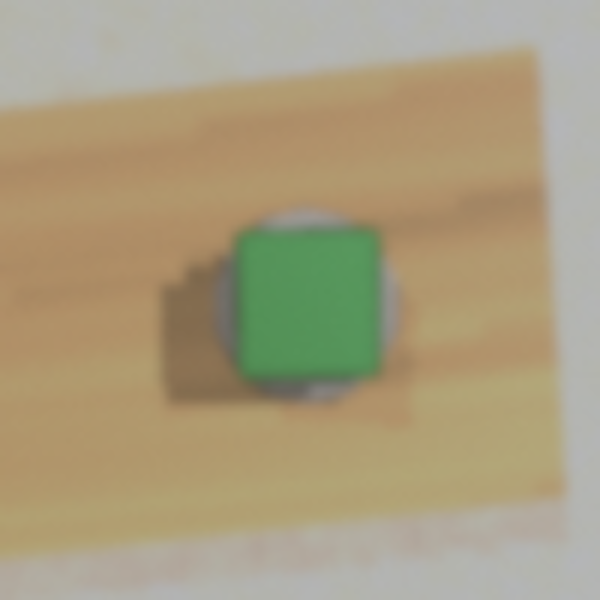

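The wrist view shows the green top centred at about (320,114.6), square to the image, which matches the triangulated position to about 1 mm. I'll move over it, go down and grip.

Call:
arm_command:
  plan:
    - {"tx":0,"ty":3.83,"tz":0.17,"wx":0,"wy":0,"wz":0,"jaw":-0.2}
    - {"tx":0,"ty":3.83,"tz":0,"wx":0,"wy":0,"wz":0,"jaw":-0.2}
    - {"tx":3,"ty":0,"tz":0,"wx":0,"wy":0,"wz":0,"jaw":-0.2}
    - {"tx":3,"ty":0,"tz":0,"wx":0,"wy":0,"wz":0,"jaw":-0.2}
    - {"tx":0,"ty":0,"tz":0,"wx":0,"wy":0,"wz":0,"jaw":-0.2}
    - {"tx":0,"ty":0,"tz":0,"wx":0,"wy":0,"wz":0,"jaw":-0.2}

```text
time: 7.05
tool_pos: [612.6, 104.3, 192.7]
tcp_rot: [-1.329, 1.57, -2.902]
contact_force: [0.1, -0.1, 0.5]
grip_width: 36.6
```

```bash
python3 - <<'E'
from h import *
o=readout.get_obs()
go((612,106.7,133),-np.pi/2,o)
crop(imaging.capture('side'),250,160,130,100,6,'pics/s6.png')
E
```

```text
pos [612.6 104.3 192.7] t 7.05 F [ 0.1 -0.1  0.5] w 36.6 q6 1.62
turn [-0.002  0.     0.001] shift now-axes [ 5.97 -0.05 -0.25] shift target-axes [ 5.97 -0.06 -0.24]
```

View pics/s6.png

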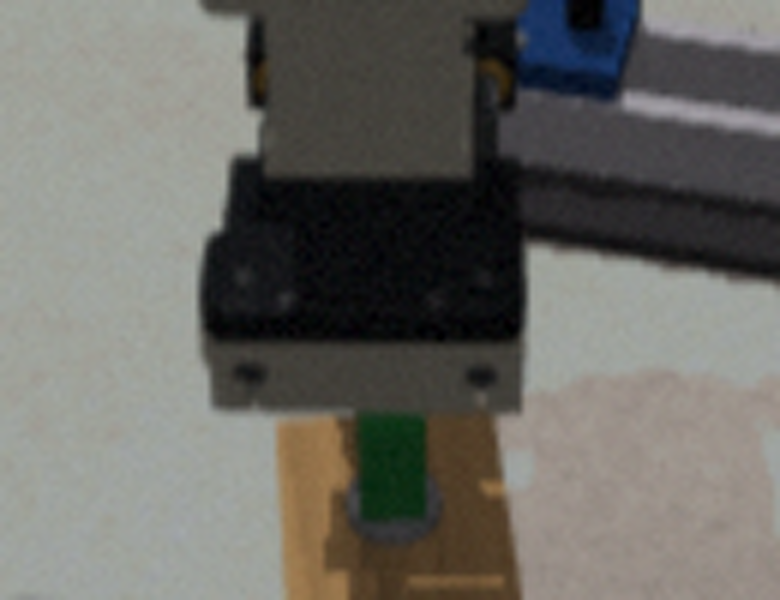

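The side view shows the fingers above the green handle with a small y offset still to take out. I'll correct it, go down and close.

Call:
arm_command:
  plan:
    - {"tx":0,"ty":-0.05,"tz":-0.24,"wx":0,"wy":0,"wz":0,"jaw":-0.2}
    - {"tx":2,"ty":0,"tz":0,"wx":0,"wy":0,"wz":0,"jaw":-0.2}
    - {"tx":2,"ty":0,"tz":0,"wx":0,"wy":0,"wz":0,"jaw":-0.2}
    - {"tx":1.5,"ty":0,"tz":0,"wx":0,"wy":0,"wz":0,"jaw":-0.2}
    - {"tx":0.45,"ty":0,"tz":0,"wx":0,"wy":0,"wz":0,"jaw":-0.2}
    - {"tx":0,"ty":0,"tz":0,"wx":0,"wy":0,"wz":0,"jaw":-0.2}
    - {"tx":0,"ty":0,"tz":0,"wx":0,"wy":0,"wz":0,"jaw":-0.7}
    - {"tx":0,"ty":0,"tz":0,"wx":0,"wy":0,"wz":0,"jaw":-1}
    - {"tx":0,"ty":0,"tz":0,"wx":0,"wy":0,"wz":0,"jaw":-1}
    - {"tx":0,"ty":0,"tz":0,"wx":0,"wy":0,"wz":0,"jaw":-1}
    - {"tx":0,"ty":0,"tz":0,"wx":0,"wy":0,"wz":0,"jaw":-1}
    - {"tx":0,"ty":0,"tz":0,"wx":0,"wy":0,"wz":0,"jaw":-1}

```text
time: 8.3
tool_pos: [612.6, 108.0, 134.3]
tcp_rot: [1.446, 1.569, -0.125]
contact_force: [-0.8, -1.3, 6.7]
grip_width: 19.5
```

Call:
arm_command:
  plan:
    - {"tx":-0.5,"ty":0,"tz":0,"wx":0,"wy":0,"wz":0,"jaw":-1}
    - {"tx":-1.5,"ty":0,"tz":0,"wx":0,"wy":0,"wz":0,"jaw":-1}
    - {"tx":-2.2,"ty":0,"tz":0,"wx":0,"wy":0,"wz":0,"jaw":-1}
    - {"tx":-2.2,"ty":0,"tz":0,"wx":0,"wy":0,"wz":0,"jaw":-1}
    - {"tx":-2.2,"ty":0,"tz":0,"wx":0,"wy":0,"wz":0,"jaw":-1}
    - {"tx":-2.2,"ty":0,"tz":0,"wx":0,"wy":0,"wz":0,"jaw":-1}
    - {"tx":-2,"ty":0,"tz":0,"wx":0,"wy":0,"wz":0,"jaw":-1}
    - {"tx":-1,"ty":0,"tz":0,"wx":0,"wy":0,"wz":0,"jaw":-1}
    - {"tx":0,"ty":0,"tz":0,"wx":0,"wy":0,"wz":0,"jaw":-1}
    - {"tx":0,"ty":0,"tz":0,"wx":0,"wy":0,"wz":0,"jaw":-1}

```text
time: 9.3
tool_pos: [611.7, 108.2, 270.1]
tcp_rot: [-1.505, 1.569, -3.076]
contact_force: [0.9, 0.1, -1.1]
grip_width: 19.6
```

```bash
python3 - <<'E'
from h import *
o=readout.get_obs()
go((606,-195.5,272),-np.pi/2-.2295,o)
a=imaging.capture('side');b=imaging.capture('scene')
cv2.imwrite('pics/s7.png',a);cv2.imwrite('pics/c7.png',b)
t=o['tool_pos']+[0,0,-123]
u,v=map(int,proj('side',t)); u2,v2=map(int,proj('scene',t));print(u,v,u2,v2)
A=cv2.resize(a[v-80:v+40,u-40:u+40],None,fx=5,fy=5,interpolation=2);B=cv2.resize(b[v2-80:v2+40,u2-40:u2+40],None,fx=5,fy=5,interpolation=2)
cv2.imwrite('pics/p7.png',np.hstack([A,B])[:600])
E
```

```text
pos [611.7 108.2 270.1] t 9.3 F [ 0.9  0.1 -1.1] w 19.6 q6 1.62
turn [0.229 0.    0.002] shift now-axes [-0.19 -0.56 30.37] shift target-axes [-0.19  6.36 29.7 ]
314 228 353 203
```

View pics/p7.png

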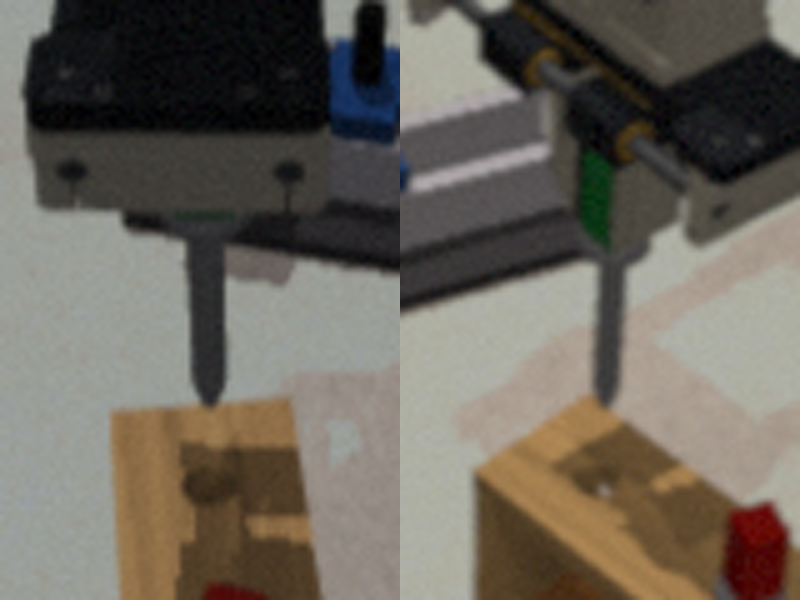

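The pair of views shows the green gauge held upright and clear of the rack. The tip is near (315,228) in the side view and (353.5,203) in the scene view, with the red gauge still in place.

```bash
python3 - <<'E'
from h import *
o=readout.get_obs()
x,e=tri(ray('side',315.2,228.2),ray('scene',353.6,203.2));print('tip',x.round(1),np.round(e,1),'tcp',o['tool_pos'].round(1),'diff',(x-o['tool_pos']).round(1))
# shaft axis: top just under collar at side (203,240), scene (612-400,262)
x2,e2=tri(ray('side',274+204/5-.4,148+245/5-.4),ray('scene',313+212/5-.4,123+265/5-.4));print(x2.round(1),np.round(e2,1))
E
```

```text
tip [610.5 108.4 146.5] [0.3 0.3] tcp [611.5 108.2 269.6] diff [  -1.     0.3 -123.1]
[610.4 107.8 222.5] [0.4 0.4]
```

Call:
arm_command:
  plan:
    - {"tx":0,"ty":0,"tz":2.4,"wx":0,"wy":0,"wz":0,"jaw":-1}
    - {"tx":0,"ty":0,"tz":4,"wx":0,"wy":0,"wz":0,"jaw":-1}
    - {"tx":0,"ty":0,"tz":4,"wx":0,"wy":0,"wz":0,"jaw":-1}
    - {"tx":0,"ty":-0.6,"tz":4,"wx":0,"wy":0,"wz":0,"jaw":-1}
    - {"tx":0,"ty":0,"tz":4,"wx":0,"wy":0,"wz":0,"jaw":-1}
    - {"tx":0,"ty":0,"tz":4,"wx":0,"wy":0,"wz":0,"jaw":-1}
    - {"tx":0,"ty":0,"tz":4,"wx":0,"wy":0,"wz":0,"jaw":-1}
    - {"tx":0,"ty":0,"tz":3,"wx":0,"wy":0,"wz":0,"jaw":-1}
    - {"tx":0,"ty":0,"tz":1,"wx":0,"wy":0,"wz":0,"jaw":-1}
    - {"tx":0,"ty":0,"tz":0,"wx":0,"wy":0,"wz":0,"jaw":-1}
    - {"tx":0,"ty":0,"tz":0,"wx":0,"wy":0,"wz":0,"jaw":-1}

```text
time: 10.5
tool_pos: [605.9, -194.8, 270.6]
tcp_rot: [-2.403, 1.569, 2.309]
contact_force: [0.6, -0.1, -1.7]
grip_width: 20.0
```

```bash
python3 - <<'E'
from h import *
o=readout.get_obs()
go((606,-195.5,272),-np.pi/2,o)
a=imaging.capture('side');b=imaging.capture('scene')
crop(a,280,80,80,100,6,'pics/s8.png');crop(b,240,70,80,100,6,'pics/c8.png')
cv2.imwrite('pics/p8.png',np.hstack([cv2.imread('pics/s8.png'),cv2.imread('pics/c8.png')])[:,:])
p=cv2.imread('pics/p8.png');cv2.imwrite('pics/p8.png',cv2.resize(p,None,fx=5/6,fy=5/6))
E
```

```text
pos [ 605.9 -194.8  270.6] t 10.5 F [ 0.6 -0.1 -1.7] w 20.0 q6 1.14
turn [ 0.    -0.001  0.001] shift now-axes [-0.14  0.01  0.07] shift target-axes [-0.14  0.01  0.07]
```

View pics/p8.png

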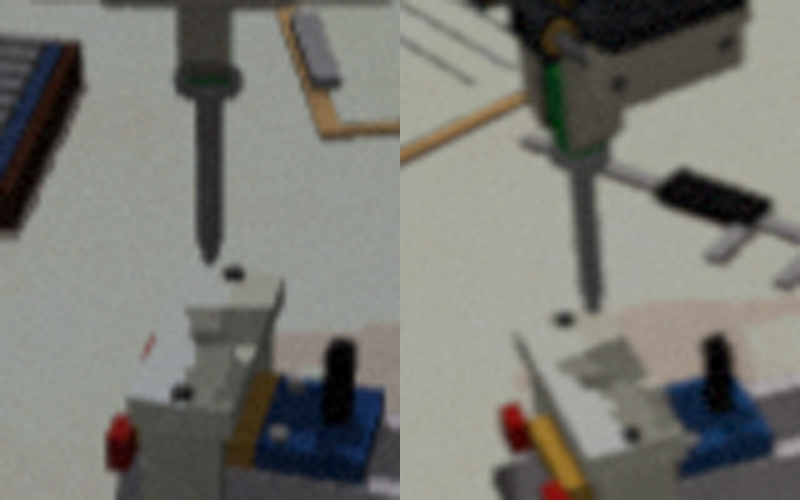

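```bash
python3 - <<'E'
from h import *
x,e=tri(ray('side',321.4,132.4),ray('scene',278.2,131.8));print('tip',x.round(1),np.round(e,1))
z=147
print(onz('side',321.4,132.4,z),onz('scene',278.2,131.8,z))
# bush with top z 106
print(onz('side',320.9,146.6,106),onz('scene',278.6,145.6,106))
E
```

```text
tip [ 604.5 -195.5  145.6] [0.1 0.1]
[ 604.51014064 -193.23064076  147.        ] [ 605.37671873 -194.00849895  147.        ]
[ 605.95147636 -194.2394082   106.        ] [ 608.05358135 -192.82059207  106.        ]
```

Against the same two cameras, the tip is about 1.5–2 mm short in x and well centred in y. I'll shift +1.5 mm, go down to just above the mouth and check.

Call:
arm_command:
  plan:
    - {"tx":0,"ty":0.16,"tz":0.03,"wx":0,"wy":0,"wz":0,"jaw":-1}
    - {"tx":1.5,"ty":0,"tz":0,"wx":0,"wy":0,"wz":0,"jaw":-1}
    - {"tx":1.5,"ty":0,"tz":0,"wx":0,"wy":0,"wz":0,"jaw":-1}
    - {"tx":0.6,"ty":0,"tz":0,"wx":0,"wy":0,"wz":0,"jaw":-1}
    - {"tx":0,"ty":0,"tz":0,"wx":0,"wy":0,"wz":0,"jaw":-1}
    - {"tx":0,"ty":0,"tz":0,"wx":0,"wy":0,"wz":0,"jaw":-1}

```text
time: 11.2
tool_pos: [608.0, -195.9, 235.9]
tcp_rot: [1.114, 1.57, -0.456]
contact_force: [-0.9, 0.3, -1.7]
grip_width: 19.9
```

```bash
python3 - <<'E'
from h import *
o=readout.get_obs()
go((607.1,-195.4,233),-np.pi/2,o)
a=imaging.capture('side');b=imaging.capture('scene')
crop(a,290,105,60,60,7,'pics/s9.png');crop(b,250,105,60,60,7,'pics/c9.png')
p=np.hstack([cv2.imread('pics/s9.png'),cv2.imread('pics/c9.png')]);cv2.imwrite('pics/p9.png',cv2.resize(p,None,fx=800/840,fy=800/840))
E
```

```text
pos [ 608.  -195.9  235.9] t 11.2 F [-0.9  0.3 -1.7] w 19.9 q6 1.14
turn [ 0.     0.    -0.001] shift now-axes [ 0.29 -0.09 -0.05] shift target-axes [ 0.29 -0.09 -0.05]
```

View pics/p9.png

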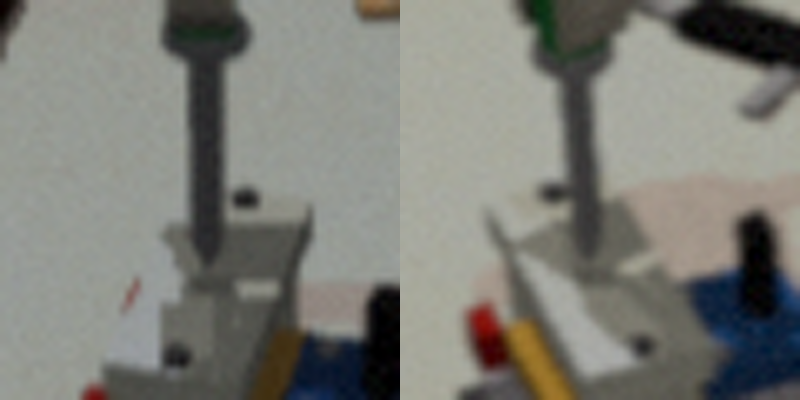

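In both views the tip sits over the bushing mouth. It is at (208,262) against the mouth at (209,280) in the side view, and (588,258) against (594,274) in the scene view, so the error is under about 1.5 mm. I'll enter slowly.

Call:
arm_command:
  plan:
    - {"tx":0.4,"ty":-0.03,"tz":-0.05,"wx":0,"wy":0,"wz":0,"jaw":-1}
    - {"tx":0.4,"ty":0,"tz":0,"wx":0,"wy":0,"wz":0,"jaw":-1}
    - {"tx":0.4,"ty":0,"tz":0,"wx":0,"wy":0,"wz":0,"jaw":-1}
    - {"tx":0,"ty":0,"tz":0,"wx":0,"wy":0,"wz":0,"jaw":-1}

```text
time: 11.7
tool_pos: [606.9, -195.5, 222.3]
tcp_rot: [-1.934, 1.569, 2.778]
contact_force: [0.5, 0.9, -1.3]
grip_width: 19.8
```

Call:
arm_command:
  plan:
    - {"tx":0.4,"ty":0,"tz":0,"wx":0,"wy":0,"wz":0,"jaw":-1}
    - {"tx":0.4,"ty":0,"tz":0,"wx":0,"wy":0,"wz":0,"jaw":-1}
    - {"tx":0,"ty":0,"tz":0,"wx":0,"wy":0,"wz":0,"jaw":-1}

```text
time: 12.0
tool_pos: [607.0, -195.5, 214.4]
tcp_rot: [-1.928, 1.569, 2.784]
contact_force: [-0.4, -0.0, -3.1]
grip_width: 20.0
```

Call:
arm_command:
  plan:
    - {"tx":0.5,"ty":0,"tz":0,"wx":0,"wy":0,"wz":0,"jaw":-1}
    - {"tx":0.5,"ty":0,"tz":0,"wx":0,"wy":0,"wz":0,"jaw":-1}
    - {"tx":0.5,"ty":0,"tz":0,"wx":0,"wy":0,"wz":0,"jaw":-1}
    - {"tx":0,"ty":0,"tz":0,"wx":0,"wy":0,"wz":0,"jaw":-1}

```text
time: 12.4
tool_pos: [606.9, -195.4, 199.1]
tcp_rot: [-1.955, 1.569, 2.757]
contact_force: [0.3, 0.1, -1.9]
grip_width: 19.8
```

```bash
python3 - <<'E'
from h import *
o=readout.get_obs()
go((607.1,-195.4,152),-np.pi/2,o)
a=imaging.capture('side');b=imaging.capture('scene')
crop(a,290,105,60,60,7,'pics/s10.png');crop(b,250,105,60,60,7,'pics/c10.png')
p=np.hstack([cv2.imread('pics/s10.png'),cv2.imread('pics/c10.png')]);cv2.imwrite('pics/p10.png',cv2.resize(p,None,fx=800/840,fy=800/840))
E
```

```text
pos [ 606.9 -195.4  199.1] t 12.4 F [ 0.3  0.1 -1.9] w 19.8 q6 1.14
turn [-0.    -0.001  0.002] shift now-axes [ 4.71  0.03 -0.  ] shift target-axes [ 4.71  0.02 -0.  ]
```

View pics/p10.png

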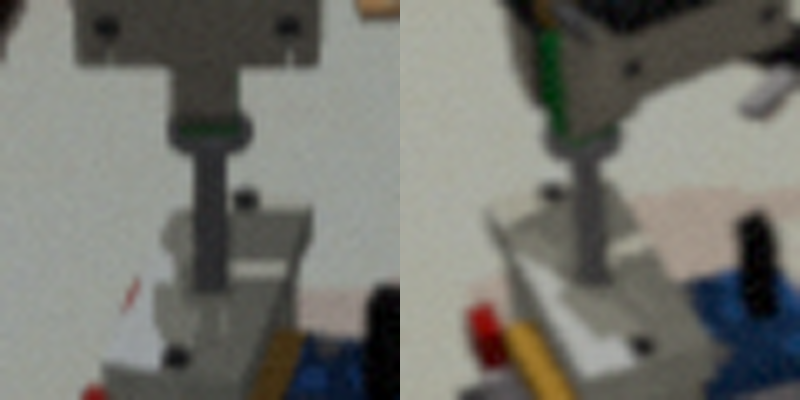

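The shaft is in the bushing in both views with no side force, and the tip is at about 76 mm. I'll carry on into the brass bore.

Call:
arm_command:
  plan:
    - {"tx":0.5,"ty":0,"tz":0,"wx":0,"wy":0,"wz":0,"jaw":-1}
    - {"tx":0.5,"ty":0,"tz":0,"wx":0,"wy":0,"wz":0,"jaw":-1}
    - {"tx":0.4,"ty":0,"tz":0,"wx":0,"wy":0,"wz":0,"jaw":-1}
    - {"tx":0,"ty":0,"tz":0,"wx":0,"wy":0,"wz":0,"jaw":-1}

```text
time: 12.9
tool_pos: [606.9, -195.5, 185.2]
tcp_rot: [-1.916, 1.569, 2.796]
contact_force: [-0.1, -0.0, -1.6]
grip_width: 19.7
```

Call:
arm_command:
  plan:
    - {"tx":0.4,"ty":0,"tz":0,"wx":0,"wy":0,"wz":0,"jaw":-1}
    - {"tx":0.4,"ty":0,"tz":0,"wx":0,"wy":0,"wz":0,"jaw":-1}
    - {"tx":0,"ty":0,"tz":0,"wx":0,"wy":0,"wz":0,"jaw":-1}

```text
time: 13.2
tool_pos: [607.0, -195.5, 177.4]
tcp_rot: [-1.925, 1.57, 2.787]
contact_force: [-0.1, -0.3, -2.3]
grip_width: 19.6
```

Call:
arm_command:
  plan:
    - {"tx":0.4,"ty":0,"tz":0,"wx":0,"wy":0,"wz":0,"jaw":-1}
    - {"tx":0.4,"ty":0,"tz":0,"wx":0,"wy":0,"wz":0,"jaw":-1}
    - {"tx":0,"ty":0,"tz":0,"wx":0,"wy":0,"wz":0,"jaw":-1}

```text
time: 13.5
tool_pos: [606.9, -195.5, 169.4]
tcp_rot: [-1.93, 1.57, 2.782]
contact_force: [0.1, 0.4, -2.3]
grip_width: 20.0
```

Call:
arm_command:
  plan:
    - {"tx":0.4,"ty":0,"tz":0,"wx":0,"wy":0,"wz":0,"jaw":-1}
    - {"tx":0.4,"ty":0,"tz":0,"wx":0,"wy":0,"wz":0,"jaw":-1}
    - {"tx":0.4,"ty":0,"tz":0,"wx":0,"wy":0,"wz":0,"jaw":-1}
    - {"tx":0.3,"ty":0,"tz":0,"wx":0,"wy":0,"wz":0,"jaw":-1}
    - {"tx":0,"ty":0,"tz":0,"wx":0,"wy":0,"wz":0,"jaw":-1}
    - {"tx":0,"ty":0,"tz":0,"wx":0,"wy":0,"wz":0,"jaw":-1}
    - {"tx":0,"ty":0,"tz":0,"wx":0,"wy":0,"wz":0,"jaw":-1}

```text
time: 14.2
tool_pos: [607.4, -195.7, 155.4]
tcp_rot: [0.901, 1.57, -0.67]
contact_force: [-0.5, 0.3, -2.1]
grip_width: 19.9
```

```bash
python3 - <<'E'
from h import *
o=readout.get_obs()
go((607.1,-195.4,153),-np.pi/2,o)
a=imaging.capture('side');b=imaging.capture('scene')
crop(a,280,105,80,80,5,'pics/s11.png');crop(b,245,105,80,80,5,'pics/c11.png')
cv2.imwrite('pics/p11.png',np.hstack([cv2.imread('pics/s11.png'),cv2.imread('pics/c11.png')]))
cv2.imwrite('pics/c11full.png',b)
E
```

```text
pos [ 607.4 -195.7  155.4] t 14.2 F [-0.5  0.3 -2.1] w 19.9 q6 1.14
turn [-0.  0. -0.] shift now-axes [ 0.24 -0.03 -0.03] shift target-axes [ 0.24 -0.03 -0.03]
```

View pics/p11.png

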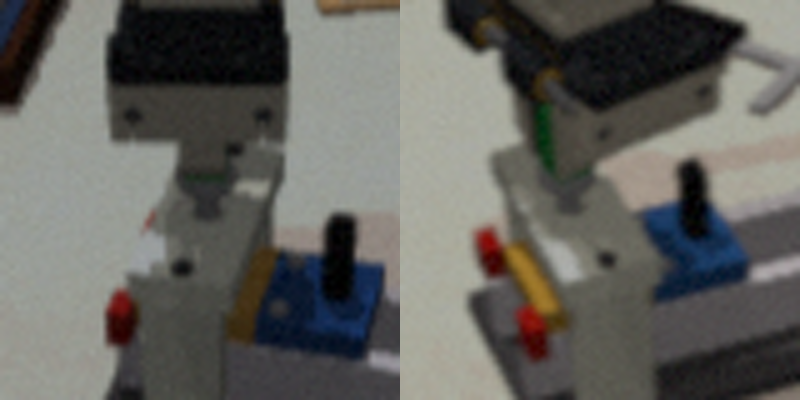

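View pics/c11full.png

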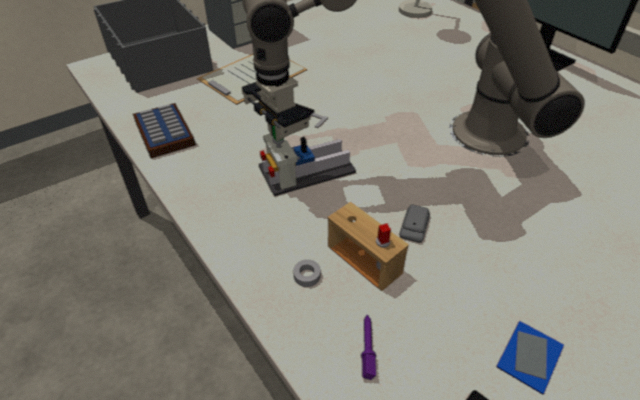

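The last views show the shaft through the bushing, with the collar about 15 mm above the bridge and the nest still home. The red gauge, mouse and ring look the same as in the first picture. I'm handing the job in.

```bash
python3 - <<'E'
from h import *
o=readout.get_obs();print(o['tool_pos'].round(1),o['contact_force'].round(1),o['grip_width'].round(1),o['dq'].round(3))
print(bot.close_job())
E
```

```text
Traceback (most recent call last):
AttributeError: 'float' object has no attribute 'round'
```

```bash
python3 - <<'E'
from h import *
o=readout.get_obs();print(o['tool_pos'].round(1),o['contact_force'].round(1),o['grip_width'],o['dq'].round(3))
print(bot.close_job())
E
```

```text
[ 607.4 -195.7  155.5] [-0.1 -0.1 -2. ] 19.682943646549987 [ 0.    -0.     0.002 -0.    -0.002  0.001]
the job is handed in; nothing more can be done
None
```

I pushed the nest home by its handle, then took the green gauge from the rack and threaded it through the bushing and the brass bore. The job was handed in at about 14 s with the gauge still gripped; the hand-in reports no verdict.

- **Nest:** it stopped moving while the push force rose to about 12 N. The side view after insertion shows it unmoved since then.
- **Gauge:** the tip should be at about z 32 mm, 18 mm beneath the workpiece and 20 mm above the base plate. I worked this out from the tool height and the tip offset measured after lifting. The tip itself is hidden under the workpiece, so I could not see it.
- **Grip and contact:** the jaws hold the handle at 19.7 mm, the tool points straight down, and the arm is still. I saw no noticeable side force at any check during insertion.
- **Left alone:** the red gauge, mouse and ring look unmoved by eye in the last scene picture; I did not measure them.
- **Measurements that disagreed:** the side and scene cameras put the bushing about 2 mm apart. I aimed between them, and the gauge went in without contact.
- **Unexpected:** the purple look-alike stood upright in the first picture and was already lying down at t = 6.4 s. I never worked near it and don't know why it fell. It was still on the table in the last picture.

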